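# Test-fire a rat trap before it goes out

### The arm

A 6-joint arm with a two-finger parallel gripper is mounted at the origin on the work surface. World frame = base frame: x ahead of the robot, y to its left, z up, the work surface at z = 0. Lengths are in m, angles in rad, forces in N, time in s.
With the tool pointing down it reaches from about 0.325 to 0.775 m from the base axis. Payload 9.3 kg.
Tool frame: the origin (TCP) lies midway between the tips of the shut fingers; the grasp point (between the pads) lies 19 mm behind it; z points along the fingers, y is the direction in which the jaws open and shut (so a half turn about z gives the same grasp; the last joint's range is limited). The gripper opens to 85 mm and grips with 20 to 120 N. Pads are 22 mm wide; open, the fingers measure 114 mm over their backs; the gripper's body (76 mm by 85 mm) begins 54 mm behind the grasp point. The pads swing forward as they close: fully open they stand 13 mm farther back than shut.
Start: joints at [0.968, 0.259, 0.021, 1.334, 0, 1.418], TCP at [0.239, 0.495, 0.231] pointing down, gripper open.
Joint ranges: [-3.04, 3.04], [-0.91, 1.82], [-1.04, 1.36], [-1.92, 1.95], [-1.52, 1.45], [-3.14, 3.14]. Speed limits (rad/s): [2.22, 2.22, 2.79, 3.14, 3.14, 3.14].

### API

Orientations are given as a unit quaternion [w, x, y, z].
In Python, from cell import bot, optics, nets gives the robot as it stands.
- The arm moves only by the shell command python3 -m pendant 'ROWS'. ROWS is JSON, a list of rows, each a list of 5 numbers: the shift along the world's x, y, z scaled (see below), then the turn about the world's z scaled (see below), then the opening, from 0 (shut) to 1 (fully open). A call has 1 to 10 rows; each row shifts and turns the commanded pose from where the row before left it; what a row does not reach is not made up. The controller multiplies each number of a shift by 0.02 m and each number of a turn by 6 degrees. A row lasts 1/12 s, in which the tool goes at most 41.7 mm and 7.16 degrees, less where a joint would pass 70% of its speed; a pose out of reach is approached as far as the arm can. A call with a number of a shift or a turn outside -1 to 1 is refused whole. A call with a gripper value outside its range is refused whole. The fingers move at their own pace and stop on an object; the grip force is fixed at half the most. Time passes only in rows, so rows that do not move let the fingers close. It gives the time, the measured TCP pose, the force and the opening at its end, in the units of the state.
- bot.sense(): the state, without advancing time (a new reading comes with each control period).
- optics.read_camera(name): name is "scene" or "top" or "wrist"; returns the picture (480x640x3 uint8, red, green, blue); there is no depth.
- optics.camera_info(name): a dict with "camera_matrix" (3x3 intrinsics, pixels), "xyz" and "attitude" of the camera in the world. Camera axes: x right, y down, z forward; pixel columns grow to the right and rows downward; lengths in m; the calibration is good to about 2 mm. The wrist camera is an equidistant fisheye: a pixel r from the principal point sees the ray r / f radians off the axis. A picture is of the moment at which its call begins: read the wrist's pose just before it. camera_info takes no time and is no camera call; for the wrist camera it gives the pose at the moment of the call.
- bot.sign_off(): hands the job in, once; it reports no verdict.
Trained networks look in the newest picture that a camera, given by its name, has taken for a name from the list of things; names that differ only in an ending like _2 or _b are one class to them, and where a whole thing is asked for, a point or a joint stands for the part that bears it (a point fixed in the world has none). Each returns a list of dicts, best first, with "score" (0 to 1); they miss things now and then, are a little off and sometimes report something else, mostly with a low value. They report only what shows in the picture. A call takes as long as a camera call. They do not tell look-alikes from the thing itself.
- nets.look_for(camera, thing): "point" ([x, y, z] in m, in the coordinates of the camera as it stood for that picture, good to about 4 mm: the middle of the surface that is visible of it).
- nets.regions_of(camera, thing): "pixels" (480x640 bool, what is visible of it).
The state is a dict: "clock": time; "qpos": joint angles; "joint_velocities": joint speeds; "joint_torque": joint torques, N m; "tcp_pos": TCP position; "eef_rot": TCP orientation; "force": force on the tool from outside, world axes, zero at the start; "wrist_torque": the same for the moment, N m; "grip_width": opening from 0.0 (shut) to 1.0 (fully open).
Only numpy, scipy, OpenCV 4.12 (cv2) and the standard library are available. Lean on these libraries where they do the work, as an engineer would, in place of code of your own. Each camera call takes 0.05 s, during which the arm holds its last target.

### The job

Test the rat trap on the plywood board: press its cocking lever down until you feel the sear catch and the jaw stays open by itself, without forcing the lever on against its end stop. Then set it off by pressing the yellow pedal with the wooden batten held in the gripper - never touch the pedal with the gripper itself - draw the batten out so that the jaw shuts fully, and lay the batten flat on the table top, clear of the trap and its board, leaving the other things where they are.

Things in the scene. Friction and masses are not known exactly. Their poses are not given: they have to be found in the camera images.
- trap: Black plastic rat snap trap, 168 x 76 mm, screwed on a fixed plywood board 240 x 120 x 15 mm. Origin on the table top under the trap; x from the mouth (-x) to the cocking lever (+x), z up. Board: x -110 to +130, y +-60 mm. Side walls at y +-36 and toothed lip across the mouth at x -63, tops at z 30 mm (teeth 32); axle cheeks x 18 to 52, y +-36, up to z 84. Steel sear parts inside at x 25 to 60. All acts on the plane y = 0.
- trap_axle (a point): Middle of the jaw's axle: x +35, y 0, z 72 mm in the trap's frame; the axle runs along the trap's y.
- jaw (a joint): Angle of the grey sprung jaw, rad: 0 shut, growing as the lever is pressed. The sear catches somewhere in 0.55 to 0.98, set by a hidden adjuster; a hard end stop follows 0.05 rad (3 mm at the lever's end) later, where force climbs steeply. Pressing at the lever's end takes 9 N at first, 11 to 13 N near the catch; over 30 N breaks it. Let go, the caught jaw sinks back a little and stays at 0.52 to 0.96.
- lever_pad (a point): On the top face of the cocking lever, on its middle line, 50 mm from the axle; moves with it. The lever is the jaw's rear end: a straight grey paddle 5 mm thick, 44 mm wide, 30 to 64 mm out from the axle. It slopes up backwards by (0.71 - jaw joint) rad: shut, its free end is at about x +83, z 116 mm in the trap's frame; cocked it is within 0.25 rad of level, free end at about x +98, z 72 mm.
- bite_bar (a point): Middle of the bite bar, the 8 mm thick front end of the jaw's U-shaped bow (64 mm wide, 55 mm clear between its arms). Shut, it is at x -60, z 35 mm in the trap's frame; cocked, its underside is at least 80 mm above the table. When the trap goes off it swings down in about 0.1 s and clamps the batten on the pedal with about 5 N; the batten can be pulled straight out of the mouth.
- trigger (a joint): Angle of the trigger, rad: 0 at rest, growing to 0.15 as the pedal is pressed down; it dips while the sear rides over in cocking. With the trap cocked 2 to 6 N on the pedal trips it, after 3 to 12 mm of pedal travel; over 25 N would break it.
- pedal (a point): Where the middle of the yellow trigger pedal's top face lies at rest (within 7 mm along x): a plate 36 (x) x 36 (y) x 3 mm behind the lower lip, at about x -30, y 0, z 43 mm in the trap's frame, open to the mouth and from above when the jaw is cocked; pressed, it sinks up to 16 mm.
- batten: Loose light wooden batten offcut, 240 x 18 x 18 mm, 40 g, lying flat on the table; origin at the middle of its underside, x along its length. It lies side by side with the steel tube and the screwdriver, in any order.
- batten_mid (a point): Centre of the batten.
- tube: Bystander: loose square steel tube offcut, 220 x 20 x 20 mm; leave it.
- screwdriver: Bystander: loose screwdriver with a red handle, 210 mm; leave it.
- pot: Bystander: white plastic pot with a blue band, 90 mm across, 115 mm tall; origin under its middle.
- tin: Bystander: steel tin with a green band, 100 mm across, 125 mm tall; origin under its middle.
- spray: Bystander: blue bottle with white cap, 60 mm across, 190 mm tall; origin under its middle.
- carton: Bystander: small closed cardboard box 150 x 100 x 60 mm; origin under its middle.
Mind the look-alikes: they are no part of the job. Of the things that look like the batten, the largest one is meant.

How it is judged:
On the way, in this order (a step that is already met when the one before it is completed fails the run):
1. the jaw is cocked and its sear holds it open with nothing touching it (value of joint jaw above 0.48 rad and velocity of joint jaw between -0.3 and 0.3 rad/s and contact force between each of the arm, the fingers, batten and jaw below 0.1 N), for 0.3 s.
2. the trap goes off under the batten, held in the gripper and pressing the pedal (value of joint jaw below 0.43 rad and contact force between batten and trigger above 0.3 N and contact force between the fingers and batten above 1 N).
At the end, for the whole second after the job is handed in: The jaw is fully shut (joint under 0.05 rad), the batten lies flat and still on the table top (its centre 3 to 15 mm above it, level within 0.07 rad), not touching the trap, its board or its jaw (value of joint jaw below 0.05 rad and height (world z) of batten_mid between 0.003 and 0.015 m and angle between batten's own x axis and vertical between 1.5 and 1.64 rad and linear speed of batten below 0.02 m/s and contact force between batten and trap below 0.05 N and contact force between batten and jaw below 0.05 N).
It fails at once if the robot presses on the jaw or its cocking lever with more than 30 N (contact force between any of the fingers, the arm and jaw above 30 N).
It fails at once if the robot itself touches the trigger or its pedal (contact force between any of the fingers, the arm and trigger above 0.5 N).
It fails at once if the batten is pressed on the trigger with more than 25 N before the jaw has fallen (contact force between batten and trigger above 25 N and value of joint jaw above 0.48 rad).
It fails at once if another thing on the table is shifted by more than 40 mm (distance of any of tube, screwdriver, pot, tin, spray, carton from where it was at the start of the episode above 0.04 m).
It also fails if it takes over 67 s, if anything falls off the work surface, if the arm or the gripper's body presses on something with over 40 N, if the wrist force passes 120 N, or if a joint passes its speed limit or range.

## Working session

There is one attempt and no reset: what is moved stays moved. The work goes in short steps, Python scripts to look and compute and a shell command to move; the robot and the scene stay as the last step left them, time stands still between calls to the robot, and variables do not carry over. Pictures are saved under pics/ and viewed, and the job is handed in when it is done.

```bash
ls; mkdir -p pics; python3 - <<'E'
from cell import bot,optics,nets
import cv2
print(bot.sense())
for n in ("scene","top","wrist"):
    im=optics.read_camera(n); cv2.imwrite(f"pics/{n}0.png",im[:,:,::-1])
    i=optics.camera_info(n); print(n,i)
E
```

```text
pics
{'clock': 0.0, 'qpos': array([ 9.68454506e-01,  2.59207150e-01,  2.07494080e-02,  1.33368833e+00,
       -6.78473924e-07,  1.41817625e+00]), 'joint_velocities': array([ 5.19121688e-04, -6.88245142e-06, -5.97707649e-04,  3.84149848e-04,
        8.68265987e-05,  2.95255693e-04]), 'joint_torque': array([-2.22721137e-03, -5.55647027e+01,  3.44532073e+01,  1.38233230e-02,
       -2.42264996e-04,  1.34808005e-05]), 'tcp_pos': array([0.2389471 , 0.49507213, 0.23065317]), 'eef_rot': array([-2.48429347e-04,  2.22970689e-01,  9.74824916e-01, -6.27484444e-04]), 'force': array([ 0.10608276, -0.3503734 , -0.31231259]), 'wrist_torque': array([0.01204979, 0.01986277, 0.00649624]), 'grip_width': 1.0039502800619469}
scene {'camera_matrix': array([[507.38081928,   0.        , 315.66093288],
       [  0.        , 507.38081928, 244.31250633],
       [  0.        ,   0.        ,   1.        ]]), 'xyz': array([1.36138463, 0.41307311, 0.71061749]), 'attitude': array([-0.23776264,  0.4792588 ,  0.75406926, -0.38099802])}
top {'camera_matrix': array([[587.85401086,   0.        , 322.06100276],
       [  0.        , 587.85401086, 245.61093044],
       [  0.        ,   0.        ,   1.        ]]), 'xyz': array([0.47948554, 0.06132451, 1.20872902]), 'attitude': array([ 0.02586879, -0.6983352 ,  0.71465838, -0.03036685])}
wrist {'camera_matrix': array([[371.64829954,   0.        , 322.20636049],
       [  0.        , 371.64829954, 239.81489281],
       [  0.        ,   0.        ,   1.        ]]), 'xyz': array([0.16235648, 0.53085351, 0.37278953]), 'attitude': array([0.13890268, 0.83562205, 0.52429125, 0.08695127])}
```

View pics/top0.png

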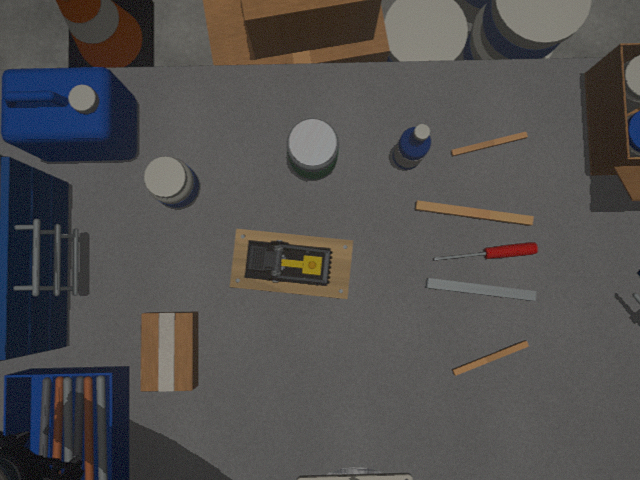

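View pics/scene0.png

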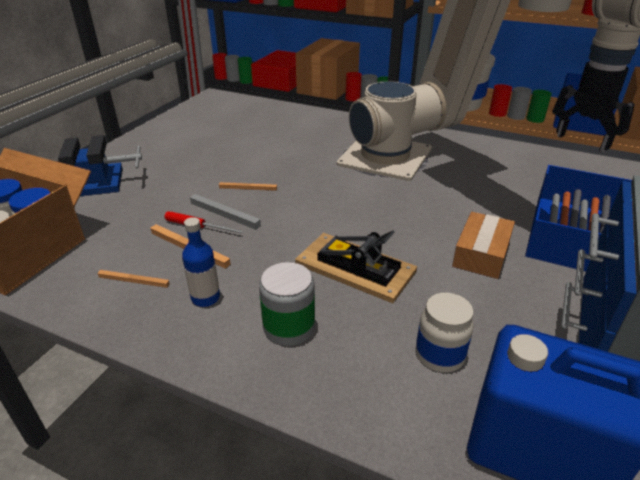

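View pics/wrist0.png

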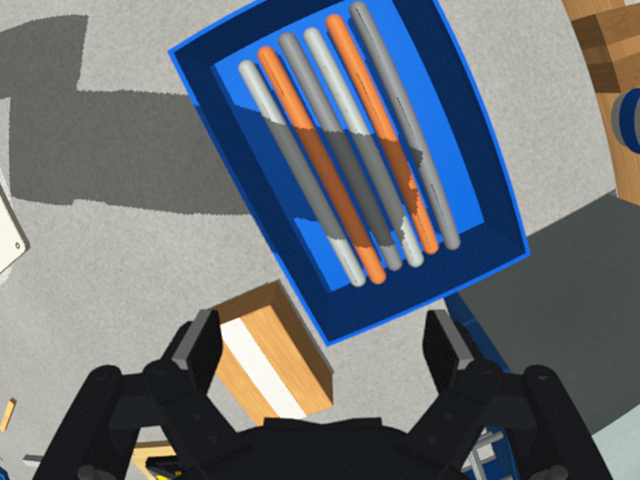

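Top view: candidates for the batten are the long wooden stick (474,212), thin sticks (490,144) and (490,358), and the grey tube (481,289). The large wooden one at (474,212) fits. The trap is at (292,263), with its lever to the left and its mouth to the right.

```bash
cat > h.py <<'E'
from cell import bot,optics,nets
import cv2,numpy as np
from scipy.spatial.transform import Rotation as R
def rot(q): return R.from_quat([q[1],q[2],q[3],q[0]])
def ray(n,uv,info=None):
    i=info or optics.camera_info(n);K=i["camera_matrix"]
    d=np.array([(uv[0]-K[0,2])/K[0,0],(uv[1]-K[1,2])/K[1,1],1.])
    if n=="wrist":
        a=d[:2];r=np.linalg.norm(a);d=np.r_[a/max(r,1e-9)*np.sin(r),np.cos(r)]
    return i["xyz"],rot(i["attitude"]).apply(d)
def onz(n,uv,z,info=None):
    o,d=ray(n,uv,info);return o+d*(z-o[2])/d[2]
def proj(n,p,info=None):
    i=info or optics.camera_info(n);K=i["camera_matrix"]
    c=rot(i["attitude"]).inv().apply(np.asarray(p)-i["xyz"])
    if n=="wrist":
        r=np.linalg.norm(c[:2]);th=np.arctan2(r,c[2]);return c[:2]/r*th*K[0,0]+K[:2,2]
    return c[:2]/c[2]*K[0,0]+K[:2,2]
def world(n,p,info=None):
    i=info or optics.camera_info(n);return rot(i["attitude"]).apply(p)+i["xyz"]
E
python3 - <<'E'
from h import *
im=optics.read_camera("top")
c=np.hstack([cv2.resize(im[190:320,400:550],None,fx=2.6,fy=2.6),cv2.resize(im[220:310,225:360],(390,338))[:,:]]) if 0 else None
cv2.imwrite("pics/c_bat.png",cv2.resize(im[120:320,400:560],None,fx=3,fy=3)[:,:,::-1])
cv2.imwrite("pics/c_trap.png",cv2.resize(im[215:310,220:365],None,fx=5,fy=5,interpolation=cv2.INTER_CUBIC)[:,:,::-1])
for t in ("batten","trap","pedal","lever_pad","bite_bar"):
    for d in nets.look_for("top",t)[:4]:
        w=world("top",d["point"]);print(t,round(d["score"],2),w.round(3),proj("top",w).round(0))
m=nets.regions_of("top","batten")
for r in m[:4]:
    ys,xs=np.nonzero(r["pixels"]);rr=cv2.minAreaRect(np.c_[xs,ys].astype(np.float32));b=cv2.boxPoints(rr)
    P=np.array([onz("top",p,0.018) for p in b]);print(round(r["score"],2),rr,P[:,:2].round(4).tolist())
E
```

```text
batten 0.94 [ 0.639 -0.26   0.017] [474. 211.]
batten 0.71 [ 0.777 -0.297  0.009] [488. 145.]
batten 0.71 [ 0.338 -0.281  0.009] [490. 359.]
batten 0.15 [0.545 0.14  0.078] [277. 259.]
trap 0.82 [0.539 0.117 0.015] [291. 264.]
pedal 0.98 [0.541 0.111 0.01 ] [294. 263.]
pedal 0.24 [0.541 0.146 0.082] [274. 261.]
lever_pad 0.55 [0.542 0.146 0.076] [274. 261.]
bite_bar 0.75 [0.544 0.144 0.078] [275. 260.]
bite_bar 0.64 [0.538 0.114 0.016] [292. 264.]
0.92 ((490.32757568359375, 357.0690002441406), (8.170595169067383, 79.66329956054688), 68.19859313964844) [[0.3226, -0.2013], [0.3777, -0.3525], [0.3625, -0.3578], [0.3075, -0.2067]]
0.73 ((474.6266784667969, 212.55023193359375), (119.93856811523438, 11.894734382629395), 7.594643592834473) [[0.6419, -0.1377], [0.6662, -0.1418], [0.628, -0.3838], [0.6038, -0.3794]]
0.61 ((488.9411926269531, 143.26470947265625), (7.276068687438965, 78.33900451660156), 75.96376037597656) [[0.7675, -0.2158], [0.804, -0.3748], [0.7891, -0.3777], [0.7527, -0.2188]]
0.17 ((480.4034423828125, 288.8263854980469), (109.88829040527344, 11.196505546569824), 6.666659355163574) [[0.4836, -0.1538], [0.5059, -0.1573], [0.475, -0.3774], [0.4527, -0.3736]]
```

View pics/c_bat.png

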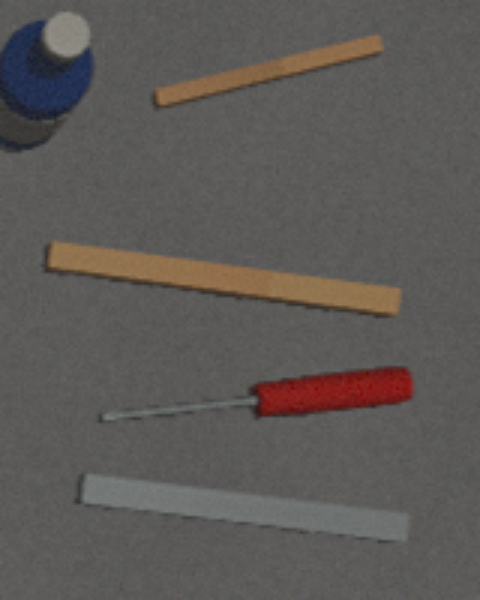

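View pics/c_trap.png

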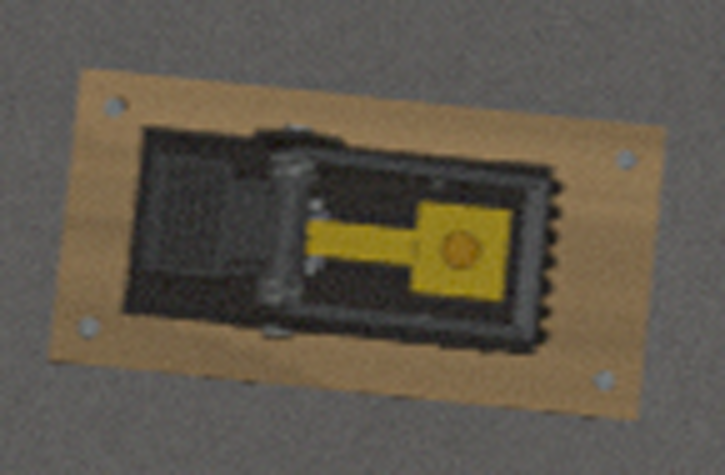

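```bash
cat >> h.py <<'E'
def trapfit():
    pass
E
python3 - <<'E'
from h import *
c=np.array([(80,70),(663,127),(637,418),(50,362)])/5+[220,215]
P=np.array([onz("top",p,0.015) for p in c]);print(P.round(4))
print([np.linalg.norm(P[i]-P[(i+1)%4]).round(4) for i in range(4)])
# fit: trap frame pts  rear is left image
L=np.array([(130,-60),(-110,-60),(-110,60),(130,60)])/1000.
best=None
for s in (1,-1):
    A=L*[1,s]
    a0=A.mean(0);b0=P[:,:2].mean(0);H=(A-a0).T@(P[:,:2]-b0);ang=np.arctan2(H[0,1]-H[1,0],H[0,0]+H[1,1])
    Rm=np.array([[np.cos(ang),-np.sin(ang)],[np.sin(ang),np.cos(ang)]]);t=b0-Rm@a0
    res=np.abs((A@Rm.T+t)-P[:,:2]).max();print(s,np.degrees(ang),t,res)
    if best is None or res<best[0]: best=(res,ang,t)
_,ang,t=best
ex=np.array([np.cos(ang),np.sin(ang)]);ey=np.array([-ex[1],ex[0]])
T=lambda x,y,z:np.r_[t+ex*x/1000+ey*y/1000,z/1000]
for nm,p in dict(lip=(-63,0,32),pedal=(-30,0,43),axle=(35,0,72),end=(83,0,116),endL=(83,22,116),endR=(83,-22,116)).items():
    print(nm,T(*p).round(4),((proj("top",T(*p))-[220,215])*5).round(),proj("scene",T(*p)).round())
# refine batten
q=bot.sense();Rt=rot(q["eef_rot"]).as_matrix();print("toolx yaw",np.degrees(np.arctan2(Rt[1,0],Rt[0,0])),"tooly",np.degrees(np.arctan2(Rt[1,1],Rt[0,1])))
im=optics.read_camera("scene");cv2.imwrite("pics/s_trap.png",cv2.resize(im[220:310,285:425],None,fx=5,fy=5)[:,:,::-1])
# batten top edges in top crop (x3, offset 400,120)
b=np.array([(52,241),(401,290),(398,316),(48,268)])/3+[400,120]
print(np.array([onz("top",p,.018) for p in b]).round(4))
for n,uv,z in (("tin",(313,143),.125),("spray",(422,132),.19)): print(n,onz("top",uv,z))
E
```

```text
[[ 0.6126  0.2274  0.015 ]
 [ 0.5838 -0.0099  0.015 ]
 [ 0.4659  0.0039  0.015 ]
 [ 0.494   0.2409  0.015 ]]
[np.float64(0.239), np.float64(0.1187), np.float64(0.2387), np.float64(0.1193)]
1 83.21044332686228 [0.53787049 0.10562064] 0.0009308495471175293
-1 83.07237174376158 [0.53784656 0.10562352] 0.11909360532590219
lip [0.5304 0.0431 0.032 ] [537. 259.] [327. 245.]
pedal [0.5343 0.0758 0.043 ] [455. 250.] [340. 246.]
axle [0.542  0.1404 0.072 ] [286. 230.] [367. 245.]
end [0.5477 0.188  0.116 ] [150. 212.] [389. 234.]
endL [0.5258 0.1906 0.116 ] [143. 271.] [394. 229.]
endR [0.5695 0.1854 0.116 ] [156. 153.] [385. 240.]
toolx yaw 154.2295559805753 tooly 64.22955599477773
[[ 0.6628 -0.1444  0.018 ]
 [ 0.6238 -0.3812  0.018 ]
 [ 0.606  -0.3782  0.018 ]
 [ 0.6443 -0.141   0.018 ]]
tin [0.75917698 0.06590387 0.125     ]
spray [ 0.75795364 -0.12739339  0.19      ]
```

View pics/s_trap.png

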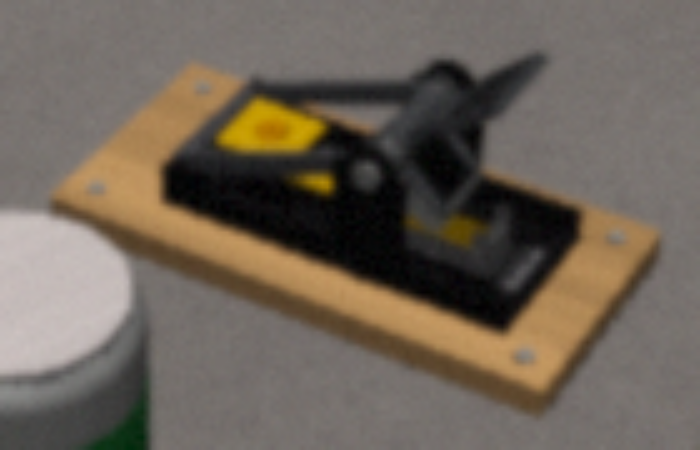

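```bash
python3 -m pendant '[[0.96,-0.96,0,-0.74,0],[0.96,-0.96,0,-0.74,0],[0.96,-0.96,0,-0.74,0],[0.96,-0.96,0,-0.74,0],[0.96,-0.96,0,-0.74,0],[0.96,-0.96,0,-0.74,0],[0.96,-0.96,0,-0.74,0],[0.96,-0.96,0,-0.74,0]]' && python3 -m pendant '[[0.96,-0.96,0,-0.74,0],[0.96,-0.96,0,-0.74,0],[0.96,-0.96,0,-0.74,0],[0.96,-0.96,0,-0.74,0],[0.96,-0.96,0,-0.74,0],[0.96,-0.96,0,-0.74,0],[0.96,-0.96,0,-0.74,0],[0.96,-0.96,0,-0.74,0],[0,0,0,0,0],[0,0,0,0,0]]'
```

```text
clock: 1.22
tcp_pos: [0.3935, 0.3407, 0.2314]
eef_rot: [0.0, 0.511, 0.859, 0.0]
force: [0.4, -0.5, 0.9]
grip_width: 0.0
clock: 2.05
tcp_pos: [0.547, 0.1871, 0.2308]
eef_rot: [-0.0, 0.748, 0.663, -0.0]
force: [-0.1, -0.1, 0.9]
grip_width: 0.0
```

```bash
python3 -m pendant '[[0,0.1,-1,0,0],[0,0,-1,0,0],[0,0,-1,0,0],[0,0,-1,0,0],[0,0,-0.5,0,0],[0,0,0,0,0],[0,0,0,0,0]]'; python3 - <<'E'
from h import *
im=optics.read_camera("scene");cv2.imwrite("pics/s1.png",cv2.resize(im[150:310,300:460],None,fx=3.7,fy=3.7)[:,:,::-1])
print(bot.sense()["force"])
E
```

```text
clock: 2.63
tcp_pos: [0.5459, 0.1906, 0.1417]
eef_rot: [-0.0, 0.747, 0.664, -0.0]
force: [-0.4, -0.4, 1.4]
grip_width: -0.002
[ 1.16936337  0.60043036 -0.01409969]
```

View pics/s1.png

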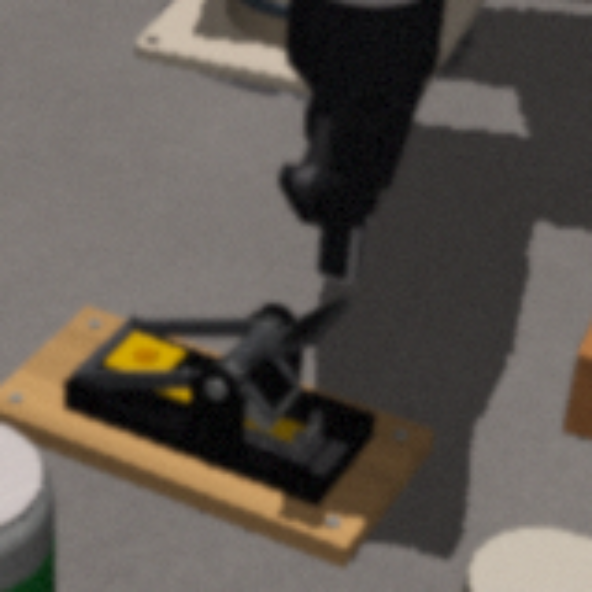

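The shut fingertips are right above the lever's free end (scene crop 335,275 over 340,300). I'm pressing down now.

```bash
python3 -m pendant '[[0,0,-0.5,0,0],[0,0,-0.3,0,0],[0,0,-0.3,0,0],[0,0,-0.2,0,0]]';python3 -m pendant '[[0,0,-0.2,0,0],[0,0,-0.2,0,0]]';python3 -m pendant '[[0,0.04,-0.2,0,0],[0,0.04,-0.2,0,0],[0,0.04,-0.2,0,0]]'
```

```text
clock: 3.02
tcp_pos: [0.5462, 0.1901, 0.1146]
eef_rot: [-0.0, 0.748, 0.664, -0.0]
force: [-0.6, 3.7, 13.4]
grip_width: 0.001
clock: 3.18
tcp_pos: [0.5474, 0.1923, 0.109]
eef_rot: [-0.001, 0.747, 0.664, 0.003]
force: [-1.8, 10.7, 16.5]
grip_width: 0.003
clock: 3.43
tcp_pos: [0.5481, 0.1946, 0.0973]
eef_rot: [0.0, 0.747, 0.664, 0.003]
force: [0.6, 7.0, 12.2]
grip_width: 0.002
```

```bash
python3 -m pendant '[[0,0.05,-0.15,0,0],[0,0.05,-0.15,0,0]]';python3 -m pendant '[[0,0.05,-0.1,0,0],[0,0,0,0,0]]';python3 -m pendant '[[0,0.05,-0.08,0,0]]';python3 -m pendant '[[0,0,-0.06,0,0]]';python3 -m pendant '[[0,0,-0.06,0,0]]'
```

```text
clock: 3.6
tcp_pos: [0.5483, 0.1965, 0.0912]
eef_rot: [0.0, 0.747, 0.664, 0.003]
force: [1.7, 8.0, 12.0]
grip_width: 0.0
clock: 3.77
tcp_pos: [0.5483, 0.1973, 0.0888]
eef_rot: [0.0, 0.748, 0.664, 0.003]
force: [1.4, 7.1, 11.0]
grip_width: -0.002
clock: 3.85
tcp_pos: [0.5484, 0.1978, 0.0876]
eef_rot: [0.001, 0.748, 0.664, 0.003]
force: [2.3, 3.0, 9.2]
grip_width: -0.003
clock: 3.93
tcp_pos: [0.5484, 0.198, 0.0862]
eef_rot: [0.001, 0.748, 0.664, 0.003]
force: [2.5, 7.6, 10.7]
grip_width: 0.001
clock: 4.02
tcp_pos: [0.5485, 0.1982, 0.0852]
eef_rot: [0.0, 0.748, 0.664, 0.003]
force: [1.1, 7.4, 13.9]
grip_width: -0.002
```

```bash
python3 -m pendant '[[0,0,-0.06,0,0]]'|grep -E "tcp|force";python3 -m pendant '[[0,0,-0.06,0,0]]'|grep -E "tcp|force";python3 -m pendant '[[0,0,-0.06,0,0]]'|grep -E "tcp|force";python3 -m pendant '[[0,0,-0.06,0,0]]'|grep -E "tcp|force"
```

```text
tcp_pos: [0.5485, 0.1984, 0.0842]
force: [1.9, 9.7, 15.3]
tcp_pos: [0.5486, 0.1986, 0.0831]
force: [1.4, 9.4, 14.1]
tcp_pos: [0.5486, 0.1988, 0.082]
force: [2.1, 10.1, 14.5]
tcp_pos: [0.5486, 0.1987, 0.0808]
force: [1.0, 7.2, 14.3]
```

```bash
python3 - <<'E'
from h import *
im=optics.read_camera("scene");cv2.imwrite("pics/s2.png",cv2.resize(im[150:310,300:460],None,fx=3.7,fy=3.7)[:,:,::-1])
print(bot.sense()["force"],bot.sense()["tcp_pos"])
E
```

```text
[ 2.05710398  8.26995812 12.85691487] [0.54846776 0.19851488 0.0804947 ]
```

View pics/s2.png

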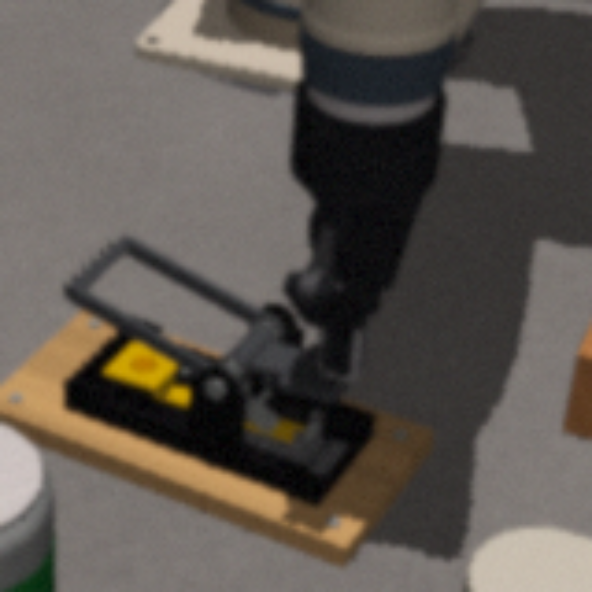

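```bash
for i in 1; do python3 -m pendant '[[0,0,-0.06,0,0]]'|grep -E "tcp|force";python3 -m pendant '[[0,0,-0.06,0,0]]'|grep -E "tcp|force";python3 -m pendant '[[0,0,-0.06,0,0]]'|grep -E "tcp|force";python3 -m pendant '[[0,0,-0.06,0,0]]'|grep -E "tcp|force"; done
```

```text
tcp_pos: [0.5486, 0.1986, 0.0796]
force: [1.5, 7.6, 14.2]
tcp_pos: [0.5486, 0.1986, 0.0783]
force: [1.0, 9.3, 14.0]
tcp_pos: [0.5485, 0.1986, 0.0771]
force: [1.1, 6.9, 12.9]
tcp_pos: [0.5485, 0.1984, 0.0758]
force: [2.0, 7.6, 13.0]
```

```bash
python3 -m pendant '[[0,0,-0.06,0,0]]'|grep -E "tcp|force";python3 -m pendant '[[0,0,-0.06,0,0]]'|grep -E "tcp|force"; python3 - <<'E'
from h import *
t=np.array([0.53787,0.10562]);a=np.radians(83.21);ex=np.array([np.cos(a),np.sin(a)])
for j in np.arange(0,1.05,.1):
    ang=np.arctan2(-37,-95);r=np.hypot(37,95);ph=ang-j
    p=np.r_[t+ex*(35+r*np.cos(ph))/1000,(72+r*np.sin(ph))/1000]
    print(round(j,1),((proj("scene",p)-[300,150])*3.7).round(),proj("top",p).round(1))
E
```

```text
tcp_pos: [0.5484, 0.1983, 0.0745]
force: [2.1, 7.8, 13.6]
tcp_pos: [0.5485, 0.1983, 0.0733]
force: [1.7, 7.4, 14.1]
0.0 [104. 350.] [325.9 266.6]
0.1 [100. 335.] [327.6 266.5]
0.2 [ 97. 321.] [328.8 266.4]
0.3 [ 95. 306.] [329.5 266.2]
0.4 [ 95. 292.] [329.7 266. ]
0.5 [ 96. 278.] [329.4 265.7]
0.6 [ 99. 265.] [328.6 265.4]
0.7 [103. 252.] [327.2 265. ]
0.8 [109. 241.] [325.2 264.6]
0.9 [116. 230.] [322.7 264.1]
1.0 [124. 220.] [319.7 263.6]
```

```bash
python3 -m pendant '[[0,0,-0.06,0,0]]'|grep -E "tcp|force";python3 -m pendant '[[0,0,-0.06,0,0]]'|grep -E "tcp|force";python3 -m pendant '[[0,0,-0.06,0,0]]'|grep -E "tcp|force"
```

```text
tcp_pos: [0.5485, 0.1983, 0.0722]
force: [1.1, 6.9, 13.7]
tcp_pos: [0.5485, 0.1983, 0.071]
force: [1.1, 7.3, 14.0]
tcp_pos: [0.5485, 0.1983, 0.0698]
force: [1.6, 7.4, 14.0]
```

```bash
python3 -m pendant '[[0,0,-0.06,0,0]]'|grep -E "tcp|force";python3 -m pendant '[[0,0,-0.06,0,0]]'|grep -E "tcp|force"
```

```text
tcp_pos: [0.5484, 0.1982, 0.0685]
force: [1.9, 6.1, 10.9]
tcp_pos: [0.5484, 0.1981, 0.0673]
force: [1.6, 6.6, 12.8]
```

```bash
python3 - <<'E'
from h import *
im=optics.read_camera("scene");cv2.imwrite("pics/s3.png",cv2.resize(im[150:310,300:460],None,fx=3.7,fy=3.7)[:,:,::-1])
E
```

```text
(no output)
```

View pics/s3.png

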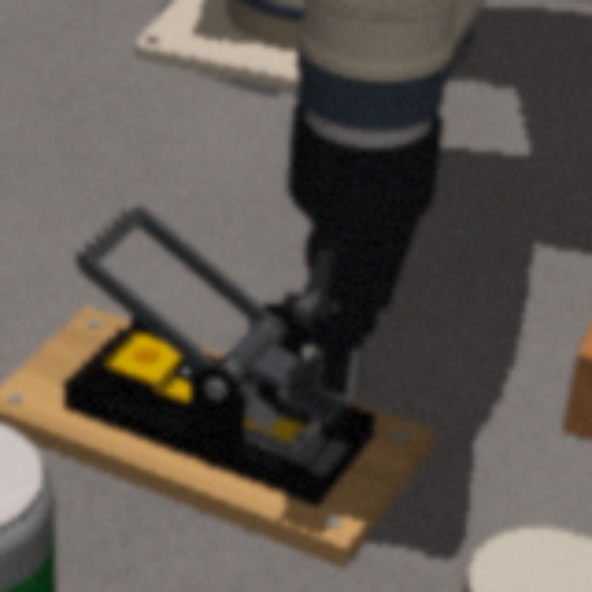

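```bash
python3 -m pendant '[[0,0,-0.04,0,0]]'|grep -E "tcp|force";python3 -m pendant '[[0,0,-0.04,0,0]]'|grep -E "tcp|force"
```

```text
tcp_pos: [0.5484, 0.1981, 0.0665]
force: [0.7, 6.8, 13.1]
tcp_pos: [0.5484, 0.198, 0.0657]
force: [0.4, 5.4, 14.6]
```

```bash
python3 -m pendant '[[0,0,-0.04,0,0]]'|grep -E "tcp|force";python3 -m pendant '[[0,0,-0.03,0,0]]'|grep -E "tcp|force"
```

```text
tcp_pos: [0.5485, 0.198, 0.0651]
force: [-1.3, 5.8, 19.2]
tcp_pos: [0.5485, 0.198, 0.0648]
force: [-1.9, 5.7, 21.8]
```

Force climbs (14.6 → 19 → 22 N) while z has nearly stopped. That is the end stop, about 3 mm past the dip at z 0.0685 that marks the catch. I'll release now.

```bash
python3 -m pendant '[[0,0,0.1,0,0],[0,0,0.2,0,0],[0,0,0.3,0,0],[0,0,0.5,0,0],[0,0,1,0,0],[0,0,1,0,0]]'; python3 - <<'E'
from h import *
im=optics.read_camera("scene");cv2.imwrite("pics/s4.png",cv2.resize(im[150:310,300:460],None,fx=3.7,fy=3.7)[:,:,::-1])
E
```

```text
clock: 6.2
tcp_pos: [0.5457, 0.1961, 0.1246]
eef_rot: [-0.0, 0.748, 0.664, -0.001]
force: [0.8, -0.0, 0.2]
grip_width: 0.0
```

View pics/s4.png

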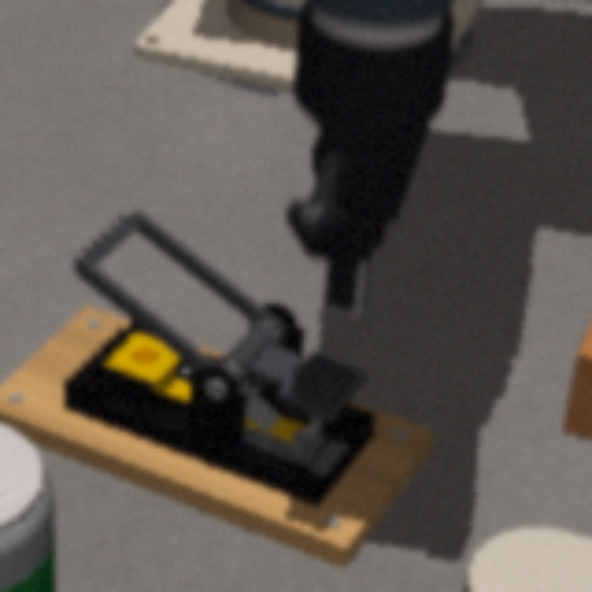

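The jaw stays open at about 0.82 rad with nothing touching it. Next is the batten.

```bash
python3 -m pendant '[[0,0,1,0,0.5],[0,0,1,0,0.5],[0,0,1,0,0.5],[0.2,-0.5,1,0,0.5],[0.2,-0.97,1,-0.1,0.5],[0.2,-0.97,0,-0.1,0.5],[0.2,-0.97,0,-0.1,0.5],[0.2,-0.97,0,-0.1,0.5],[0.2,-0.97,0,0,0.5],[0.2,-0.97,0,0,0.5]]' >/dev/null; python3 -m pendant '[[0.2,-0.97,0,0,0.5],[0.2,-0.97,0,0,0.5],[0.2,-0.97,0,0,0.5],[0.2,-0.97,0,0,0.5],[0.2,-0.97,0,0,0.5],[0.2,-0.97,0,0,0.5],[0.2,-0.97,0,0,0.5],[0.2,-0.97,0,0,0.5],[0.2,-0.97,0,0,0.5],[0.2,-0.97,0,0,0.5]]'>/dev/null; python3 -m pendant '[[0.2,-0.97,0,0,0.5],[0.2,-0.97,0,0,0.5],[0.2,-0.97,0,0,0.5],[0.2,-0.97,0,0,0.5],[0.2,-0.97,0,0,0.5],[0,-0.5,-0.5,0,0.5],[0,0,-0.5,0,0.5],[0,0,0,0,0.5],[0,0,0,0,0.5]]'
python3 - <<'E'
from h import *
i=optics.camera_info("wrist");im=optics.read_camera("wrist");cv2.imwrite("pics/w1.png",im[:,:,::-1])
im=optics.read_camera("scene");cv2.imwrite("pics/s5.png",im[:,:,::-1])
s=bot.sense();print(s["tcp_pos"])
for d in nets.look_for("wrist","batten")[:3]: print(d["score"],world("wrist",d["point"],i).round(4))
m=nets.regions_of("wrist","batten")[0]["pixels"]
ys,xs=np.nonzero(m);P=np.array([onz("wrist",p,.018,i) for p in np.c_[xs,ys][::7]])[:,:2]
r=cv2.minAreaRect(P.astype(np.float32)*1000);print(r,cv2.boxPoints(r))
E
```

```text
clock: 8.67
tcp_pos: [0.6336, -0.2298, 0.2031]
eef_rot: [-0.001, 0.762, 0.648, -0.0]
force: [0.4, -1.1, 0.1]
grip_width: 0.501
[ 0.63423712 -0.22975393  0.20455877]
0.81 [ 0.7776 -0.2923  0.0103]
0.65 [ 0.3439 -0.2772  0.0152]
0.57 [ 0.639  -0.2475  0.0168]
((773.6111450195312, -295.392333984375), (14.56009578704834, 160.2252197265625), 12.399734497070312) [[ 749.2983  -218.71175]
 [ 783.70355 -375.19943]
 [ 797.924   -372.07294]
 [ 763.51874 -215.58524]]
```

View pics/w1.png

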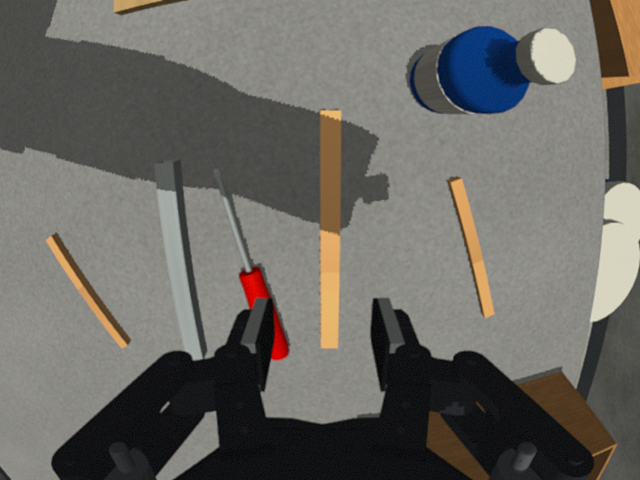

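View pics/s5.png

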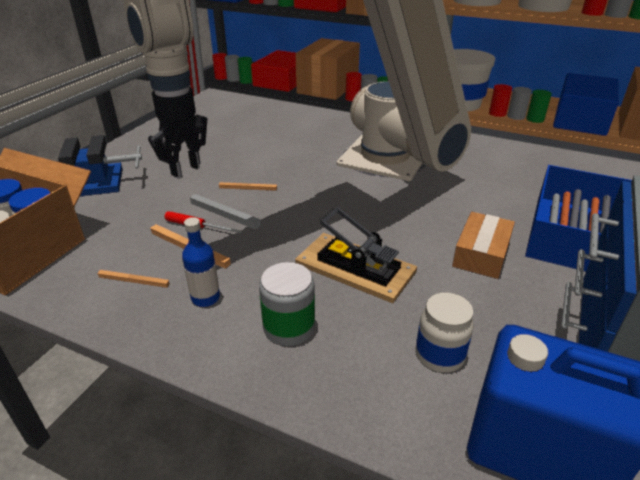

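Wrist view: the batten runs from (331,111) to (329,348), between the fingers. The screwdriver is at (260,270), left of the finger, and the trap is still cocked. I'll measure the batten again from this view.

```bash
python3 - <<'E'
from h import *
P=np.array([onz("wrist",p,.018) for p in [(331,110),(329,348)]]);print(P.round(4),np.linalg.norm(P[0]-P[1]))
d=P[0]-P[1];print(np.degrees(np.arctan2(d[1],d[0])),P.mean(0))
print(onz("wrist",(272,340),.05),onz("wrist",(285,358),.03))
s=bot.sense();print(s["tcp_pos"],s["qpos"].round(3));Rt=rot(s["eef_rot"]).as_matrix();print(np.degrees(np.arctan2(Rt[1,0],Rt[0,0])))
u=d/np.linalg.norm(d);g=P[0]-u*.088;print("grasp",g, "delta units",(g-s["tcp_pos"])/.02)
E
```

```text
[[ 0.6549 -0.1429  0.018 ]
 [ 0.6161 -0.3813  0.018 ]] 0.24152142198295182
80.74636315258994 [ 0.63550152 -0.26208834  0.018     ]
[ 0.56623656 -0.34112578  0.05      ] [ 0.56934381 -0.37881117  0.03      ]
[ 0.63447769 -0.22996093  0.20496853] [-0.472  0.485  0.302  1.387  0.     1.259]
80.85225538763316
grasp [ 0.64076962 -0.22975397  0.018     ] delta units [ 0.31459639  0.01034793 -9.34842655]
```

```bash
python3 -m pendant '[[0.3,0,-1,0,0.5],[0,0,-1,0,0.5],[0,0,-1,0,0.5],[0,0,-1,0,0.5],[0,0,-1,0,0.5],[0,0,-1,0,0.5],[0,0,-1,0,0.5],[0,0,-1,0,0.5],[0,0,-1,0,0.5],[0,0,0,0,0.5]]' ;python3 -m pendant '[[0,0,0,0,0.5],[0,0,0,0,0.5]]'
```

```text
clock: 9.7
tcp_pos: [0.6386, -0.2295, 0.0208]
eef_rot: [-0.002, 0.761, 0.648, -0.001]
force: [0.6, 1.1, 0.1]
grip_width: 0.499
clock: 9.87
tcp_pos: [0.6411, -0.2309, 0.0258]
eef_rot: [0.001, 0.761, 0.648, 0.0]
force: [-0.9, -0.4, 0.2]
grip_width: 0.497
```

```bash
python3 -m pendant '[[0,0,-0.5,0,0.5],[0,0,-0.5,0,0.5],[0,0,0,0,0.5],[0,0,0,0,0.5],[0,0,0,0,0.5]]'; python3 -c "
from h import *
im=optics.read_camera('wrist');cv2.imwrite('pics/w2.png',im[:,:,::-1])
s=bot.sense();print(s['tcp_pos'],s['force'])"
```

```text
clock: 10.28
tcp_pos: [0.6403, -0.2309, 0.0043]
eef_rot: [-0.0, 0.762, 0.648, -0.0]
force: [-0.3, 0.4, 0.7]
grip_width: 0.505
[ 0.64046059 -0.23101102  0.00451985] [ 0.23822877 -0.36949065 -1.12177594]
```

View pics/w2.png

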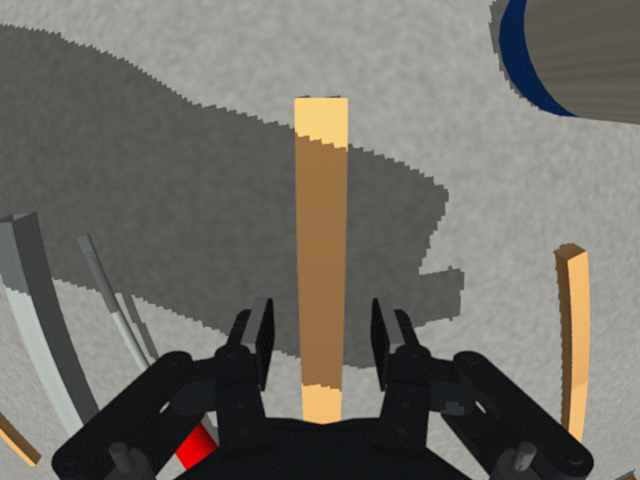

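```bash
python3 -m pendant '[[0,0,-0.1,0,0.5],[0,0,0,0,0],[0,0,0,0,0],[0,0,0,0,0],[0,0,0,0,0],[0,0,0,0,0],[0,0,0,0,0]]';python3 -m pendant '[[0,0,0.2,0,0],[0,0,0.4,0,0],[0,0,1,0,0],[0,0,1,0,0],[0,0,0.5,0,0],[0,0,0,0,0]]'; python3 -c "
from h import *
im=optics.read_camera('wrist');cv2.imwrite('pics/w3.png',im[:,:,::-1])
im=optics.read_camera('top');cv2.imwrite('pics/t3.png',im[:,:,::-1])
s=bot.sense();print(s['tcp_pos'],s['force'])"
```

```text
clock: 10.92
tcp_pos: [0.6405, -0.231, 0.0026]
eef_rot: [0.0, 0.762, 0.648, 0.0]
force: [0.0, 0.1, 3.3]
grip_width: 0.192
clock: 11.42
tcp_pos: [0.6416, -0.2315, 0.0673]
eef_rot: [0.002, 0.762, 0.648, 0.001]
force: [0.2, 0.6, -1.2]
grip_width: 0.189
[ 0.64027576 -0.2309149   0.06418366] [-0.21404123  0.05123001 -0.42877883]
```

View pics/w3.png

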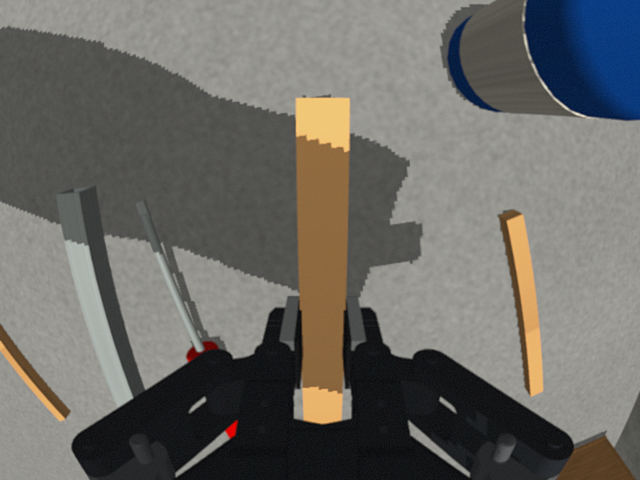

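```bash
python3 -m pendant '[[-0.7,0.82,0,0.1,0],[-0.7,0.82,0,0.1,0],[-0.7,0.82,0,0.1,0],[-0.7,0.82,0,0.1,0],[-0.7,0.82,0,0,0],[-0.7,0.82,0,0,0],[-0.7,0.82,0,0,0],[-0.7,0.82,0,0,0],[-0.7,0.82,0,0,0],[0,0,0,0,0]]';python3 -m pendant '[[0,0,0,0,0],[0,0,0,0,0],[0,0,0,0,0]]'; python3 -c "
from h import *
im=optics.read_camera('scene');cv2.imwrite('pics/s6.png',cv2.resize(im[130:310,220:440],None,fx=3.6,fy=3.3)[:,:,::-1])
im=optics.read_camera('top');cv2.imwrite('pics/t4.png',cv2.resize(im[180:340,220:460],None,fx=3.3,fy=3.3)[:,:,::-1])
s=bot.sense();print(s['tcp_pos'],s['force'])"
```

```text
clock: 12.35
tcp_pos: [0.5107, -0.0804, 0.063]
eef_rot: [-0.002, 0.747, 0.664, -0.001]
force: [-0.1, -0.5, -1.0]
grip_width: 0.194
clock: 12.6
tcp_pos: [0.5148, -0.0839, 0.0638]
eef_rot: [-0.0, 0.748, 0.664, -0.0]
force: [-0.2, -0.3, -0.9]
grip_width: 0.191
[ 0.51473772 -0.0839139   0.06391324] [-0.52151839 -0.53105098 -1.33467212]
```

View pics/s6.png

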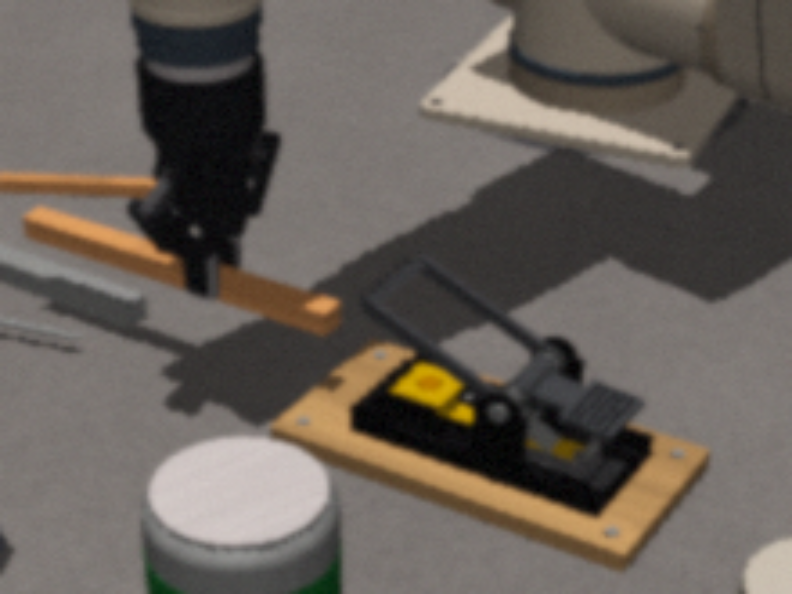

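View pics/t4.png

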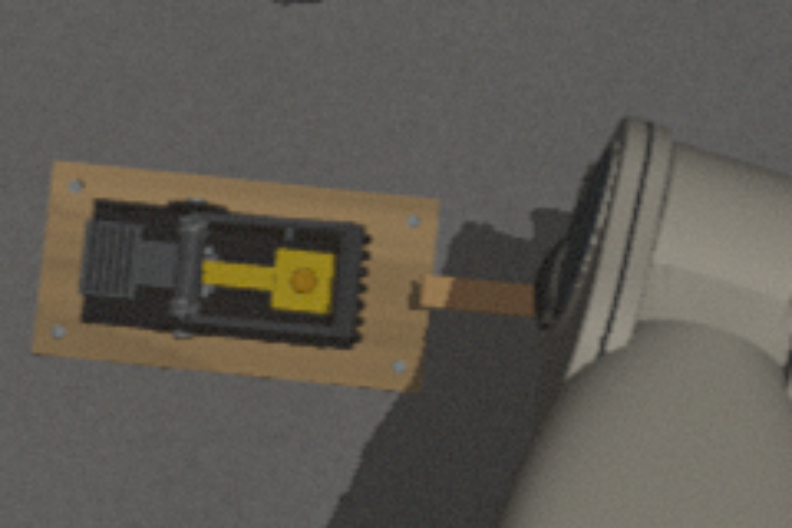

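```bash
python3 -m pendant '[[0.1,0.77,0,0,0],[0.1,0.77,0,0,0],[0.1,0.77,0,0,0],[0.1,0.77,0,0,0],[0.1,0.77,0,0,0],[0,0,0,0,0],[0,0,0,0,0],[0,0,0,0,0]]'; python3 -c "
from h import *
im=optics.read_camera('wrist');cv2.imwrite('pics/w4.png',im[:,:,::-1])
im=optics.read_camera('scene');cv2.imwrite('pics/s7.png',cv2.resize(im[130:310,220:440],None,fx=3.6,fy=3.3)[:,:,::-1])
s=bot.sense();print(s['tcp_pos'],s['force'])"
```

```text
clock: 13.37
tcp_pos: [0.5245, -0.0068, 0.0641]
eef_rot: [0.0, 0.748, 0.664, -0.0]
force: [0.3, -0.1, -1.2]
grip_width: 0.192
[ 0.5243748  -0.00708324  0.06417497] [ 0.99939097  0.45114133 -1.04094134]
```

View pics/w4.png

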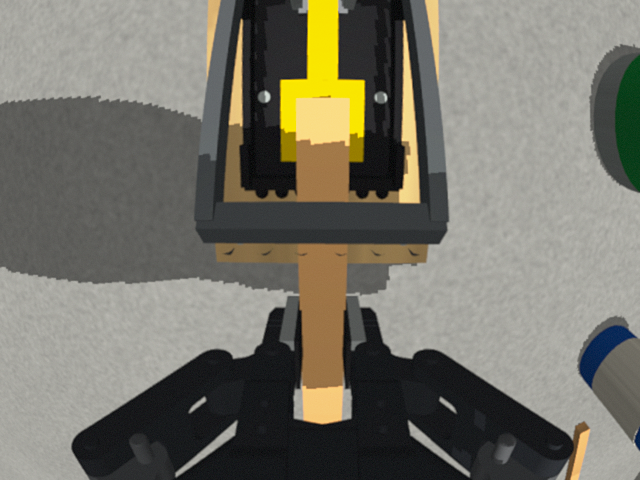

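View pics/s7.png

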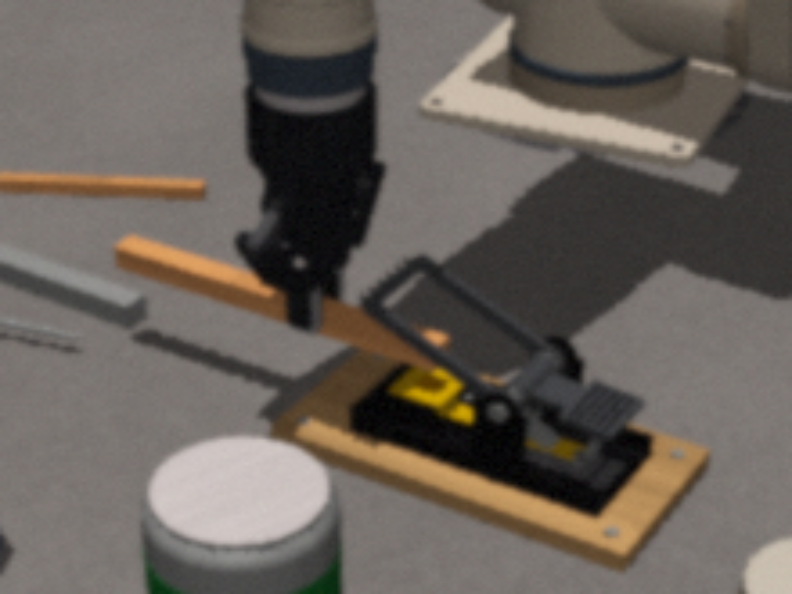

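The batten tip (322,98) is centred over the pedal with the bow clear above it. I'll lower it and press.

```bash
python3 -m pendant '[[0,0,-0.3,0,0],[0,0,-0.3,0,0],[0,0,-0.2,0,0],[0,0,0,0,0]]';python3 -m pendant '[[0,0,-0.1,0,0],[0,0,0,0,0]]';python3 -m pendant '[[0,0,-0.1,0,0],[0,0,0,0,0]]';python3 -m pendant '[[0,0,-0.1,0,0],[0,0,0,0,0]]'
```

```text
clock: 13.8
tcp_pos: [0.5236, -0.0065, 0.047]
eef_rot: [-0.001, 0.748, 0.664, -0.001]
force: [-0.0, 0.8, -0.4]
grip_width: 0.195
clock: 13.97
tcp_pos: [0.5243, -0.0064, 0.046]
eef_rot: [-0.0, 0.748, 0.664, -0.0]
force: [0.2, 0.5, 1.1]
grip_width: 0.196
clock: 14.13
tcp_pos: [0.5245, -0.0062, 0.0443]
eef_rot: [0.0, 0.748, 0.664, 0.0]
force: [0.1, 0.6, 1.0]
grip_width: 0.191
clock: 14.3
tcp_pos: [0.5246, -0.0064, 0.0423]
eef_rot: [0.0, 0.748, 0.664, 0.0]
force: [0.1, -0.9, 2.7]
grip_width: 0.196
```

```bash
python3 -m pendant '[[0,0,-0.1,0,0],[0,0,0,0,0]]'|grep -E "tcp|force";python3 -m pendant '[[0,0,-0.1,0,0],[0,0,0,0,0]]'|grep -E "tcp|force";  python3 -c "
from h import *
im=optics.read_camera('wrist');cv2.imwrite('pics/w5.png',im[:,:,::-1])
s=bot.sense();print(s['tcp_pos'],s['force'])"
```

```text
tcp_pos: [0.5241, -0.0063, 0.0399]
force: [0.2, -2.1, -3.4]
tcp_pos: [0.524, -0.0061, 0.0375]
force: [1.1, 0.3, -3.6]
[ 0.52402396 -0.00615027  0.03768869] [-0.1045788   0.91949616 -3.53584183]
```

View pics/w5.png

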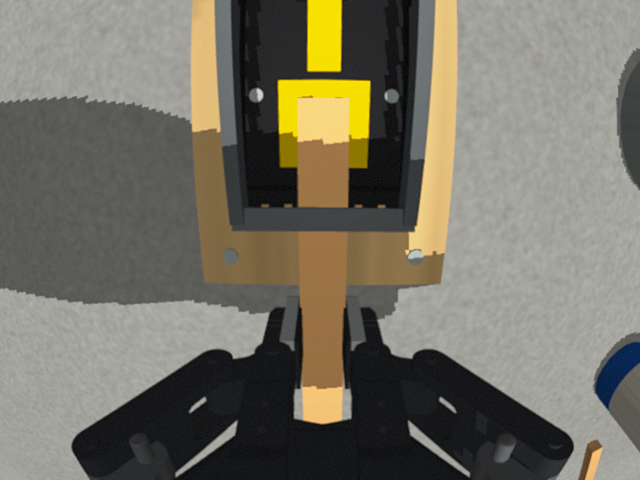

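The trap has sprung: the bar at (323,218) now lies on the batten. I'll draw it straight out.

```bash
python3 -m pendant '[[-0.04,-0.35,0,0,0],[-0.07,-0.6,0,0,0],[-0.1,-0.8,0,0,0],[-0.1,-0.8,0,0,0],[-0.1,-0.8,0.1,0,0],[-0.1,-0.8,0.3,0,0],[-0.1,-0.8,0.3,0,0],[0,0,0,0,0]]'; python3 -c "
from h import *
im=optics.read_camera('wrist');cv2.imwrite('pics/w6.png',im[:,:,::-1])
im=optics.read_camera('scene');cv2.imwrite('pics/s8.png',cv2.resize(im[130:310,220:440],None,fx=3.6,fy=3.3)[:,:,::-1])
s=bot.sense();print(s['tcp_pos'],s['force'])"
```

```text
clock: 15.35
tcp_pos: [0.5125, -0.1088, 0.0535]
eef_rot: [0.001, 0.749, 0.663, 0.0]
force: [-0.3, -0.3, -0.0]
grip_width: 0.192
[ 0.51203514 -0.10643603  0.05251602] [-0.07716241 -0.01216005 -0.08592457]
```

View pics/w6.png

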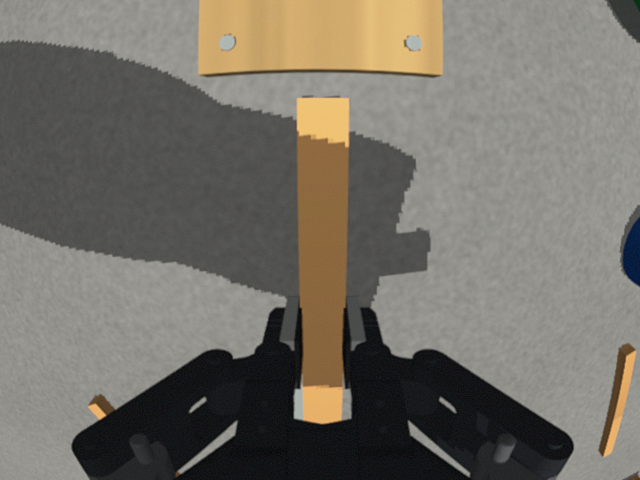

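View pics/s8.png

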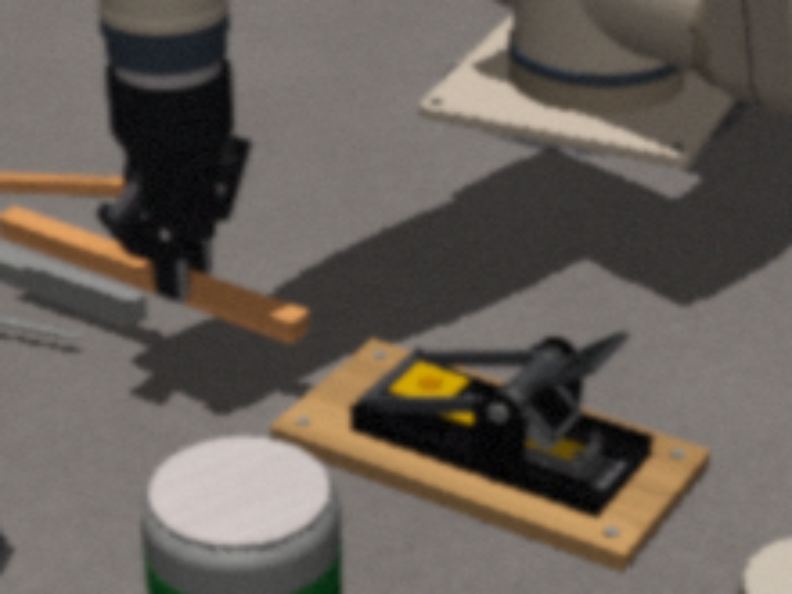

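The jaw is fully shut and the batten is out and unhurt. I'll carry it back to its own free spot.

```bash
python3 -m pendant '[[0,0,0.7,0,0],[0.8,-0.78,0,-0.1,0],[0.8,-0.78,0,-0.1,0],[0.8,-0.78,0,-0.1,0],[0.8,-0.78,0,-0.1,0],[0.8,-0.78,0,0,0],[0.8,-0.78,0,0,0],[0.8,-0.78,0,0,0],[0.8,-0.78,0,0,0],[0,0,0,0,0]]';python3 -m pendant '[[0,0,-0.6,0,0],[0,0,-0.6,0,0],[0,0,-0.6,0,0],[0,0,-0.6,0,0],[0,0,0,0,0],[0,0,0,0,0],[0,0,0,0,0]]'
```

```text
clock: 16.28
tcp_pos: [0.6423, -0.2322, 0.0652]
eef_rot: [0.001, 0.762, 0.648, 0.0]
force: [-1.7, 0.6, -0.8]
grip_width: 0.192
clock: 16.87
tcp_pos: [0.6403, -0.2297, 0.0189]
eef_rot: [0.0, 0.761, 0.648, 0.0]
force: [-0.0, -1.0, -0.6]
grip_width: 0.192
```

```bash
python3 -m pendant '[[0,0,-0.3,0,0],[0,0,-0.3,0,0],[0,0,0,0,0],[0,0,0,0,0]]';python3 -m pendant '[[0,0,-0.1,0,0],[0,0,-0.05,0,0],[0,0,0,0,0],[0,0,0,0,0]]'
```

```text
clock: 17.2
tcp_pos: [0.6403, -0.23, 0.0064]
eef_rot: [0.0, 0.762, 0.648, 0.0]
force: [0.2, 0.6, 1.5]
grip_width: 0.191
clock: 17.53
tcp_pos: [0.6405, -0.2304, 0.0041]
eef_rot: [0.001, 0.762, 0.648, 0.0]
force: [-0.7, -0.0, 8.0]
grip_width: 0.189
```

```bash
python3 -m pendant '[[0,0,0,0,0.3],[0,0,0,0,0.5],[0,0,0,0,0.5],[0,0,0,0,0.5],[0,0,0,0,0.5]]';python3 -m pendant '[[0,0,0.3,0,0.5],[0,0,1,0,0.5],[0,0,1,0,0.5],[0,0,1,0,0.5],[0,0,1,0,0.5],[0,0,1,0,0.5],[0,0,1,0,0.5],[0,0,1,0,0.5],[0,0,0,0,0.5],[0,0,0,0,0.5]]'; python3 -c "
from h import *
im=optics.read_camera('wrist');cv2.imwrite('pics/w7.png',im[:,:,::-1])
P=[onz('wrist',p,.018) for p in [(331,110),(329,348)]]
im=optics.read_camera('scene');cv2.imwrite('pics/s9.png',im[:,:,::-1])
d=[(x['score'],world('top',x['point']).round(3)) for x in (optics.read_camera('top') is not None and nets.look_for('top','batten'))[:3]];print(d)
s=bot.sense();print(s['tcp_pos'],s['force'])"
```

```text
clock: 17.95
tcp_pos: [0.64, -0.23, 0.003]
eef_rot: [-0.0, 0.762, 0.648, -0.0]
force: [-0.7, 0.2, -0.7]
grip_width: 0.501
clock: 18.78
tcp_pos: [0.6406, -0.2303, 0.1508]
eef_rot: [0.001, 0.762, 0.648, 0.0]
force: [-0.7, -0.4, -0.2]
grip_width: 0.5
[(0.96, array([ 0.646, -0.198,  0.019])), (0.82, array([ 0.778, -0.284,  0.009]))]
[ 0.63965334 -0.22987224  0.1481203 ] [ 0.27417286  1.22301804 -0.21284872]
```

View pics/w7.png

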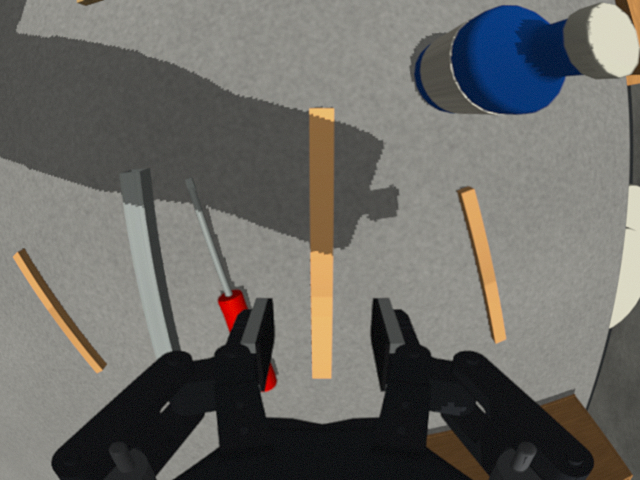

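View pics/s9.png

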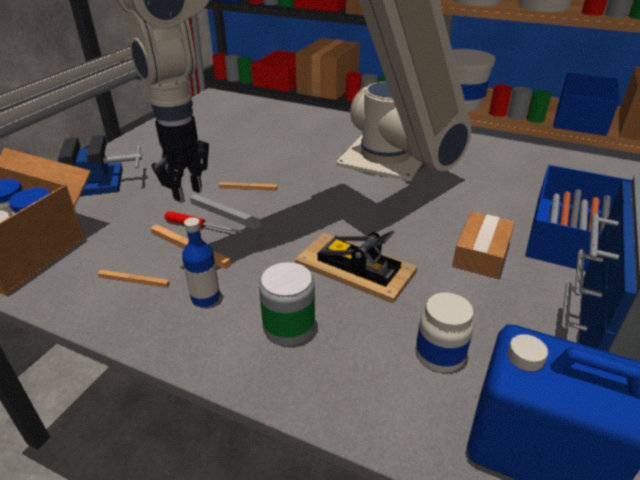

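The batten lies flat and free from (322,108) to (321,378) in the wrist view. The trap is shut and the other things are where they were, so I'll hand in.

```bash
python3 -c "
from h import *
print(bot.sign_off(),bot.sense()['clock'])"
```

```text
the job is handed in; nothing more can be done
the job is handed in; nothing more can be done
```

The trap was cocked, set off with the batten and left shut. The job was handed in after about 19 s of the 67 s allowed; the system gives no verdict.

- **Cocking:** I pressed the lever's end down with the shut fingers. I did not clearly feel the sear catch. There was a small dip in force at a tool height of 68.5 mm, but I only recognised it as the catch afterwards. I therefore went on to the start of the end stop, where the force rose to about 22 N vertical (about 23 N in all, limit 30 N), and then let go. The jaw stayed open at about 0.82 rad with nothing touching it.
- **Setting off:** I gripped the batten 89 mm from its end and lowered its tip onto the pedal through the mouth. The trap went off after about 3–5 mm of pressing, and the last force reading before that was about 3 N. The gripper stayed in front of the mouth and did not go near the pedal.
- **Finishing:** I drew the batten straight out and the jaw shut fully. I laid the batten back at its original spot, clear of the trap and its board.

**Last checks:** the pictures show the jaw shut, the batten flat on the table and the other things where they were. I judged the final jaw position and the batten's flatness by eye. The network's last batten point was about 60 mm from the batten's middle. I put that down to the arm hiding part of it from the top camera.

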